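Centre-punch the marked bracket blank

ROBOT

A 6-joint arm with a two-finger parallel gripper is mounted at the origin on a cart in front of the work surface, level with it; the furniture and walls round the work are solid. World frame = base frame: x ahead of the robot, y to its left, z up, the work surface at z = 0. Lengths are in m, angles in rad, forces in N, time in s.
With the tool pointing down it reaches from about 0.275 to 0.725 m from the base axis. Payload 15.9 kg.
Tool frame: the origin (TCP) lies on the centre line of the jaws, within the pads' length; the fingertips stand 22 mm ahead of it and the grasp point (between the pads) lies 3 mm ahead of it; z points along the fingers, y is the line along which they close (so a half turn about z gives the same grasp; the last joint's range is limited). The gripper opens to 85 mm and grips with 20 to 120 N. Pads are 22 mm wide; open, the fingers measure 114 mm over their backs; the gripper's body (76 mm by 85 mm) begins 54 mm behind the grasp point. The pads swing forward as they close: fully open they stand 13 mm farther back than shut.
Start: joints at [1.291, 0.213, -0.034, 1.323, 0, 1.571], TCP at [0.138, 0.481, 0.253] pointing down, gripper open.
Joint ranges: [-2.98, 2.98], [-0.74, 1.72], [-1.14, 1.35], [-2.1, 2.04], [-1.57, 1.44], [-3.14, 3.14]. Speed limits (rad/s): [1.89, 1.89, 2.39, 2.57, 3.14, 3.14].

INTERFACE

Orientations are given as a rotation vector (axis times angle).
In Python, from cell import robot gives the robot as it stands.
- The arm moves only by the shell command python3 -m jog 'ROWS' [OPENING] [FORCE]. ROWS is a JSON object of lists of equal length, an entry for each row: "slide": the shift along the tool's x, y, z in m, a list of three; "roll": the turn about the tool's z in rad. In form: {"slide": [[dx, dy, dz], ...], "roll": [roll, ...]}. A call has 1 to 5 rows; each row is the pose to reach, as a shift and turn from the pose commanded when the call began, along the tool's axes at that moment; what a row does not reach only later rows make up. A row lasts 1/8 s, in which the tool goes at most 62.5 mm and 10.7 degrees, less where a joint would pass 70% of its speed; a pose out of reach is approached as far as the arm can. A call with a gripper value outside its range is refused whole. OPENING is the opening, from 0 (shut) to 1 (fully open), set as the call begins (- or left out, the last holds). The fingers move at their own pace and stop on an object; FORCE is the grip in N (left out, the last holds). Time passes only in rows, so rows that repeat a pose let the fingers close. It gives the time, the measured TCP pose, the force, the opening and the grip force at its end, in the units of the state.
- robot.get_obs(): the state, without advancing time (a new reading comes with each control period).
- robot.get_image(name): name is "scene" or "top" or "wrist"; returns (picture, depth): 400x640x3 uint8, blue, green, red; 400x640 float32, m along the optical axis (not along the pixel's ray), 0 where there is no reading.
- robot.calibration(name): a dict with "mtx" (3x3 intrinsics, pixels), "rvec" (rotation vector, rad) and "tvec" (3), from world to camera coordinates, as OpenCV has them. Camera axes: x right, y down, z forward; pixel columns grow to the right and rows downward; lengths in m; the calibration is good to about 2 mm. A picture is of the moment at which its call begins: read the wrist's pose just before it. calibration takes no time and is no camera call; for the wrist camera it gives the pose at the moment of the call.
- robot.hand_in(): hands the job in; it is judged then, once.
Trained networks look in the newest picture that a camera, given by its name, has taken for a name from the list of things; names that differ only in an ending like _2 or _b are one class to them, and where a whole thing is asked for, a point or a joint stands for the part that bears it (a point fixed in the world has none). Each returns a list of dicts, best first, with "score" (0 to 1); they miss things now and then, are a little off and sometimes report something else, mostly with a low value. They report only what shows in the picture. A call takes as long as a camera call. They do not tell look-alikes from the thing itself.
- robot.boxes_of(camera, name): "xy" ([column, row] in pixels, amid what is visible of it).
- robot.trace(camera, name): "mask" (400x640 bool, what is visible of it) and "xy" ([column, row] in pixels, amid what is visible of it).
- robot.tip_of(camera, name): "xy" ([column, row] in pixels: a listed point, or the origin of a listed thing).
The state is a dict: "time": time; "joints": joint angles; "qd": joint speeds; "tau": joint torques, N m; "tool_pos": TCP position; "orientation": TCP orientation; "ft_force": force on the tool from outside, world axes, zero at the start; "ft_torque": the same for the moment, N m; "gripper_width": finger opening in m; "grip_force": force on a finger pad.
Only numpy, scipy, OpenCV 4.12 (cv2) and the standard library are available. Lean on these libraries where they do the work, as an engineer would, in place of code of your own. Each camera call takes 0.05 s, during which the arm holds its last target. There are 200 camera calls.

TASK

Stand the centre punch upright on the bracket blank with the blue dye patch, its tip over the scribed white cross, and press it straight down until its hidden spring snaps. Then let go and leave the punch standing there; leave the blank that is already drilled alone, and do not fire the punch anywhere else.

Things in the scene. Friction and masses are not known exactly. Their poses are not given: they have to be found in the camera images.
- punch_centre (a point): Upright punch, 106 mm high, 0.33 kg. This centre lies on its axis, 53 mm above its underside, z up; fixed to the foot. Foot: 58 mm wide, 44 high, dark ring, three legs, disc, steel tip in the middle at the underside. Above it the sprung barrel; mm above this centre: black collar 40 wide 3 to 9, ringed aluminium grip 24 wide 9 to 45 (hold here from above, collar stops the fingertips), red cap to 53
- punch_barrel (a joint): How far the barrel (collar, grip, cap) is pressed down into the foot, m: 0 at rest, 0.012 fully down (hard stop). The spring resists with 2.5 N at first, rising to about 10 N at 0.004; from there it gives way, resistance drops to about 2 N at the stop and the barrel snaps down to it. It springs back to 0 when let go.
- mark (a point): White scribed cross in a round blue dye patch (30 mm across) on top of the marked bracket blank, a loose aluminium plate 120 x 80 x 6 mm, about 0.45 kg, flat on the bench. It lies on the plate's long centre line (its x axis), 40 mm from the short edge on +x and 80 mm from the other, by which are two 8 mm holes. z up, 6 mm above the bench.
- drilled_blank: The other bracket blank, the same loose plate 120 x 80 x 6 mm without dye but with a 12 mm hole where the cross would be: already done, leave it. Origin at the centre of its underside, x along its length.
Mind the look-alikes: they are no part of the job. What is shaped like the part that bears mark but red is not meant. Leave any green look-alike of the part that bears punch_centre alone.

How it is judged:
By the outcome, as a careful person would: the job done as asked, in the order asked, and still so for the second after the job is handed in, with the robot touching nothing.
It also fails if it takes over 37 s, if anything falls off the work surface, if the arm or the gripper's body presses on something with over 40 N, if the wrist force passes 120 N, or if a joint passes its speed limit or range.

## Working session

There is one attempt and no reset: what is moved stays moved. The work goes in short steps, Python scripts to look and compute and a shell command to move; the robot and the scene stay as the last step left them, time stands still between calls to the robot, and variables do not carry over. Pictures are saved under pics/ and viewed, at most 10 in all, crops included, and the job is handed in when it is done.

```bash
mkdir -p pics
cat > h.py <<'E'
import numpy as np, cv2
from cell import robot
def ray(cam,xy,z=None,cal=None):
    c=cal or robot.calibration(cam); R=cv2.Rodrigues(np.array(c["rvec"],float))[0]; t=np.array(c["tvec"],float).ravel()
    d=R.T@np.linalg.inv(np.array(c["mtx"]))@np.array([xy[0],xy[1],1.]); o=-R.T@t
    return o+d*(z-o[2])/d[2]
def dep(cam,xy,D):
    c=robot.calibration(cam); R=cv2.Rodrigues(np.array(c["rvec"],float))[0]; t=np.array(c["tvec"],float).ravel()
    k=D[int(xy[1])-2:int(xy[1])+3,int(xy[0])-2:int(xy[0])+3]; k=np.median(k[k>0])
    return R.T@(k*np.linalg.inv(np.array(c["mtx"]))@np.array([xy[0],xy[1],1.])-t)
E
python3 - <<'E'
from h import *
for c in("top","scene"):
    im,D=robot.get_image(c); cv2.imwrite(f"pics/{c}1.png",im)
    for n,z in(("punch_centre",.053),("mark",.006),("drilled_blank",0)):
        for r in robot.tip_of(c,n): print(c,n,round(r["score"],2),np.round(r["xy"]),ray(c,r["xy"],z).round(3),dep(c,r["xy"],D).round(3))
o=robot.get_obs();print(o["time"],o["tool_pos"],o["orientation"],o["ft_force"])
E
```

```text
top punch_centre 0.61 [302. 209.] [0.481 0.076 0.053] [0.473 0.073 0.107]
top punch_centre 0.57 [274. 169.] [0.581 0.143 0.053] [0.568 0.137 0.103]
top mark 0.78 [442. 213.] [ 0.473 -0.275  0.006] [ 0.473 -0.275  0.006]
top mark 0.67 [380. 223.] [ 0.449 -0.118  0.006] [ 0.449 -0.118  0.007]
top drilled_blank 0.57 [213. 212.] [0.484 0.304 0.   ] [0.483 0.302 0.006]
scene punch_centre 0.86 [317. 189.] [0.581 0.144 0.053] [0.57  0.131 0.063]
scene punch_centre 0.76 [301. 214.] [0.478 0.076 0.053] [0.467 0.062 0.064]
scene mark 0.98 [414. 315.] [ 0.471 -0.274  0.006] [ 0.471 -0.273  0.005]
scene mark 0.92 [340. 278.] [ 0.435 -0.109  0.006] [ 0.435 -0.109  0.006]
scene mark 0.37 [300. 217.] [0.515 0.127 0.006] [0.463 0.059 0.06 ]
scene drilled_blank 0.86 [244. 193.] [0.477 0.325 0.   ] [0.474 0.32  0.003]
0.4 [0.13804859 0.48048627 0.25323778] [-4.38046290e-01 -3.11084678e+00  2.66060232e-04] [ 0.41744746  0.85313968 -0.47861078]
```

View pics/top1.png

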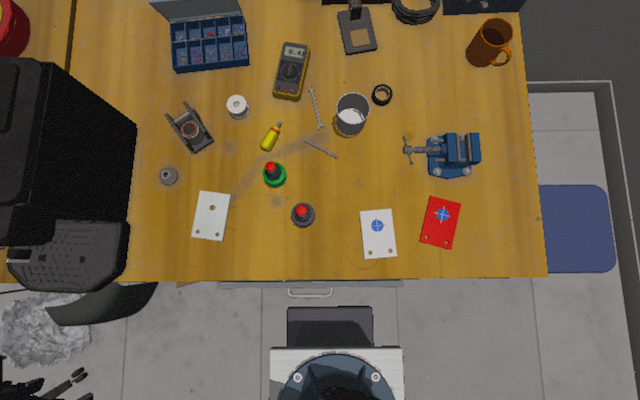

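View pics/scene1.png

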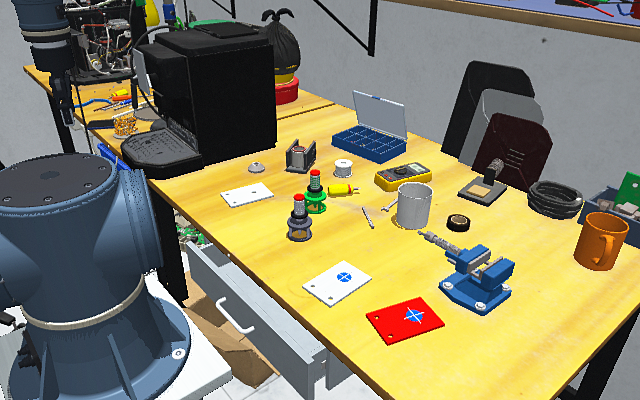

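The top view shows the dark punch at (302,209), with the green look-alike at (274,172). The white blank's cross is at (377,226) and the red blank is at (442,213). The drilled blank is at (210,215). The measured heights fit, so I'm moving over the dark punch.

```bash
python3 -m jog '{"slide":[[-0.05,-0.033,0],[-0.1,-0.067,0],[-0.15,-0.1,0],[-0.2,-0.134,0],[-0.25,-0.167,0]],"roll":[0,0,0,0,0]}' 1 60
python3 -m jog '{"slide":[[-0.05,-0.033,0],[-0.1,-0.067,0],[-0.15,-0.1,0],[-0.19,-0.128,0],[-0.19,-0.128,0]],"roll":[0,0,0,0,0]}'
cat > look.py <<'E'
from h import *
import sys
n=sys.argv[1]
c=robot.calibration("wrist"); im,D=robot.get_image("wrist"); cv2.imwrite(f"pics/{n}.png",im)
for nm,z in(("punch_centre",.053),("mark",.006)):
    for r in robot.tip_of("wrist",nm): print(nm,round(r["score"],2),np.round(r["xy"]),ray("wrist",r["xy"],z,c).round(4))
h=cv2.cvtColor(im,cv2.COLOR_BGR2HSV)
red=cv2.inRange(h,(0,150,80),(8,255,255))|cv2.inRange(h,(172,150,80),(180,255,255))
blue=cv2.inRange(h,(100,120,60),(125,255,255))
for nm,m,z in(("red",red,.106),("blue",blue,.006)):
    k,_,st,ce=cv2.connectedComponentsWithStats(m)
    for i in range(1,k):
        if st[i,4]>60: print(nm,st[i],ce[i].round(1),ray("wrist",ce[i],z,c).round(4))
o=robot.get_obs();print(o["time"],o["tool_pos"],o["orientation"],o["joints"],o["ft_force"])
from scipy.spatial.transform import Rotation as Ro
print(Ro.from_rotvec(o["orientation"]).as_matrix().round(3))
E
python3 look.py w1
```

```text
time: 1.02
tool_pos: [0.3331, 0.2494, 0.2535]
orientation: [0.438, 3.11, 0.001]
ft_force: [0.4, 1.4, -0.0]
gripper_width: 0.0855
grip_force: 0.0
time: 1.65
tool_pos: [0.4809, 0.0731, 0.2529]
orientation: [-0.444, -3.11, 0.001]
ft_force: [-1.6, 0.0, -0.3]
gripper_width: 0.0857
grip_force: 0.0
punch_centre 0.96 [314. 176.] [0.4712 0.0761 0.053 ]
punch_centre 0.66 [391. 239.] [0.5725 0.1441 0.053 ]
mark 0.77 [ 76. 235.] [ 0.4668 -0.2685  0.006 ]
red [302 174  24  24 451] [313.7 185.3] [0.4706 0.0762 0.106 ]
red [  31  181   79   83 4394] [ 70.6 220.2] [ 0.4366 -0.167   0.106 ]
blue [172 178  12   9  70] [177.  181.8] [ 0.4368 -0.1021  0.006 ]
blue [164 180   9  11  68] [167.7 185.3] [ 0.4376 -0.1159  0.006 ]
blue [177 186   9  12  69] [181.7 191.1] [ 0.4501 -0.1014  0.006 ]
blue [167 191  12   8  63] [172.7 194.6] [ 0.4511 -0.1148  0.006 ]
blue [ 73 229  12   8  61] [ 78.  233.1] [ 0.465  -0.2642  0.006 ]
blue [ 68 297  41  23 307] [ 86.2 305.5] [ 0.5733 -0.3112  0.006 ]
blue [115 297  15  13  63] [123.3 302.1] [ 0.5836 -0.2548  0.006 ]
blue [ 20 354  16  14 125] [ 27.6 359.8] [ 0.6378 -0.4519  0.006 ]
1.8 [0.47910391 0.07587483 0.25325037] [-4.37929119e-01 -3.11052245e+00 -1.80821857e-04] [ 1.56927493e-01  1.82438640e-01 -7.23207988e-02  1.31637956e+00
  2.25191666e-04  4.36667954e-01] [-1.21802016  0.52070815  0.4231541 ]
[[-0.961  0.276 -0.   ]
 [ 0.276  0.961  0.   ]
 [ 0.     0.    -1.   ]]
```

View pics/w1.png

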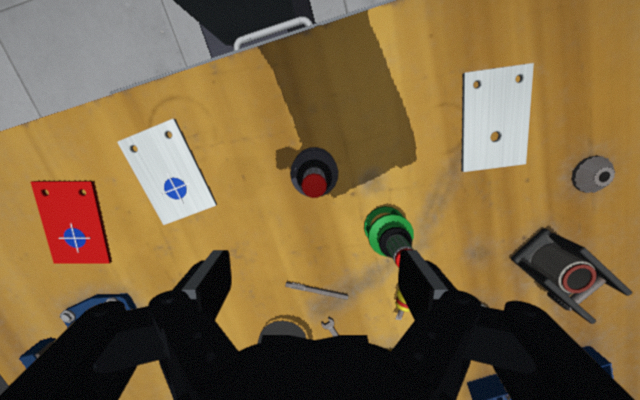

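The wrist view shows the punch cap at (314,185), the marked white blank's cross at (175,188) and the green punch at (388,232). Next I'll refine punch x from depth.

Run:
```python
from h import *
for cam in("wrist","top"):
    c=robot.calibration(cam); im,D=robot.get_image(cam)
    R=cv2.Rodrigues(np.array(c["rvec"],float))[0]; t=np.array(c["tvec"],float).ravel()
    v,u=np.mgrid[:400,:640]; P=(np.stack([u,v,np.ones_like(u)],-1)@np.linalg.inv(np.array(c["mtx"])).T)*D[...,None]
    P=(P-t)@R
    n=(np.hypot(P[...,0]-.475,P[...,1]-.076)<.045)&(D>0)
    for lo,hi in((.102,.112),(.035,.05)):
        q=P[n&(P[...,2]>lo)&(P[...,2]<hi)]
        if len(q)>4: print(cam,lo,len(q),q.min(0).round(4),q.max(0).round(4),np.median(q,0).round(4),cv2.minEnclosingCircle(q[:,:2].astype(np.float32)))
```

```text
wrist 0.102 484 [0.4595 0.0639 0.102 ] [0.4838 0.0875 0.1075] [0.4709 0.0759 0.1057] ((0.47163480520248413, 0.07566969841718674), 0.012448171153664589)
wrist 0.035 779 [0.4431 0.0468 0.0358] [0.5005 0.1044 0.0441] [0.4596 0.0819 0.0406] ((0.4719068706035614, 0.07576365023851395), 0.02903589978814125)
```

```bash
python3 -m jog '{"slide":[[0.0076,-0.002,0.05],[0.0076,-0.002,0.1],[0.0076,-0.002,0.14],[0.0076,-0.002,0.165],[0.0076,-0.002,0.165]],"roll":[0,0,0,0,0]}'
python3 -m jog '{"slide":[[0,0,0],[0,0,0],[0,0,0],[0,0,0],[0,0,0]],"roll":[0,0,0,0,0]}' 0.1 60
python3 -m jog '{"slide":[[0,0,0],[0,0,0],[0,0,0]],"roll":[0,0,0]}'
```

```text
time: 2.52
tool_pos: [0.4701, 0.0763, 0.0873]
orientation: [-0.435, -3.109, 0.001]
ft_force: [-0.2, -0.2, 0.9]
gripper_width: 0.0856
grip_force: 0.0
time: 3.15
tool_pos: [0.4719, 0.0756, 0.0886]
orientation: [0.438, 3.11, 0.0]
ft_force: [0.9, -0.9, 3.1]
gripper_width: 0.0233
grip_force: 58.5
time: 3.52
tool_pos: [0.4718, 0.0756, 0.0884]
orientation: [0.438, 3.11, -0.0]
ft_force: [0.9, -1.5, 3.3]
gripper_width: 0.0227
grip_force: 58.6
```

```bash
python3 -m jog '{"slide":[[0,0,-0.02],[0,0,-0.05],[-0.005,-0.04,-0.06],[-0.012,-0.09,-0.06],[-0.018,-0.14,-0.06]],"roll":[0,0,0,0,0]}'
python3 -m jog '{"slide":[[-0.006,-0.0447,0],[-0.006,-0.0447,0],[-0.006,-0.0447,0]],"roll":[0,0,0]}'
python3 look.py w2
python3 - <<'E'
from h import *
for c in("scene","top"):
    im,_=robot.get_image(c); cv2.imwrite(f"pics/{c}2.png",im)
    for r in robot.tip_of(c,"mark"): print(c,round(r["score"],2),np.round(r["xy"]),ray(c,r["xy"],.006).round(4))
    for r in robot.tip_of(c,"punch_centre"): print(c,"p",round(r["score"],2),np.round(r["xy"]),ray(c,r["xy"],.113).round(4))
E
```

```text
time: 4.15
tool_pos: [0.4495, -0.0649, 0.148]
orientation: [-0.437, -3.11, -0.001]
ft_force: [0.3, 0.6, -3.8]
gripper_width: 0.0234
grip_force: 60.0
time: 4.53
tool_pos: [0.4433, -0.1081, 0.1479]
orientation: [-0.439, -3.11, -0.001]
ft_force: [0.8, 0.4, -2.6]
gripper_width: 0.0229
grip_force: 60.5
punch_centre 0.77 [313. 244.] [ 0.4696 -0.116   0.053 ]
mark 0.55 [167. 263.] [ 0.4684 -0.2714  0.006 ]
red [ 114  188   95  111 7770] [162.3 238.3] [ 0.4169 -0.1975  0.106 ]
red [ 287  265   56   51 2247] [314.5 290.3] [ 0.4783 -0.1173  0.106 ]
red [593 347  26  13 106] [604.6 353.8] [0.5841 0.0648 0.106 ]
blue [153 252  12  12 110] [159.  258.6] [ 0.4616 -0.2776  0.006 ]
blue [166 252  15  12 116] [172.3 258.6] [ 0.4654 -0.2645  0.006 ]
blue [154 266  13  11  93] [160.9 270.6] [ 0.4747 -0.2814  0.006 ]
blue [169 267  12  10  96] [174.1 270.8] [ 0.4786 -0.2684  0.006 ]
blue [185 350  44  42 228] [212.8 366.5] [ 0.605 -0.276  0.006]
4.675 [ 0.44373248 -0.10753465  0.14812585] [-4.35829535e-01 -3.11076379e+00 -3.88038625e-04] [-2.37887281e-01  1.73428059e-01 -3.54692848e-01  1.04314413e+00
  2.01868471e-04  4.05079756e-02] [ 0.10789548  0.24883023 -3.20377828]
[[-0.961  0.275 -0.   ]
 [ 0.275  0.961  0.   ]
 [ 0.     0.    -1.   ]]
scene 0.85 [415. 315.] [ 0.4719 -0.2742  0.006 ]
scene 0.6 [345. 275.] [ 0.4496 -0.107   0.006 ]
scene p 0.93 [345. 232.] [ 0.4451 -0.1067  0.113 ]
scene p 0.79 [314. 192.] [0.5   0.056 0.113]
top 0.66 [376. 231.] [ 0.4298 -0.1086  0.006 ]
top p 0.86 [274. 169.] [0.5647 0.1341 0.113 ]
top p 0.52 [381. 220.] [ 0.4457 -0.1028  0.113 ]
```

View pics/w2.png

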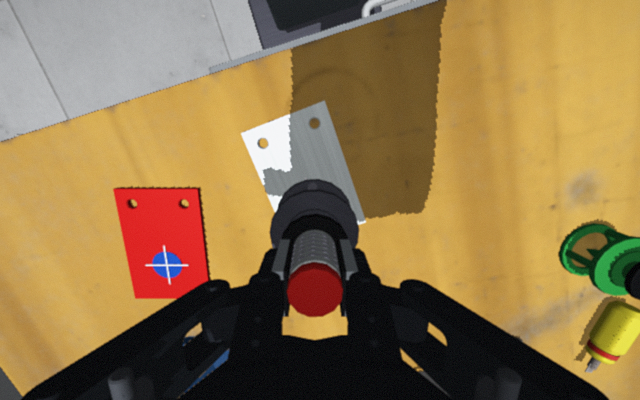

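View pics/scene2.png

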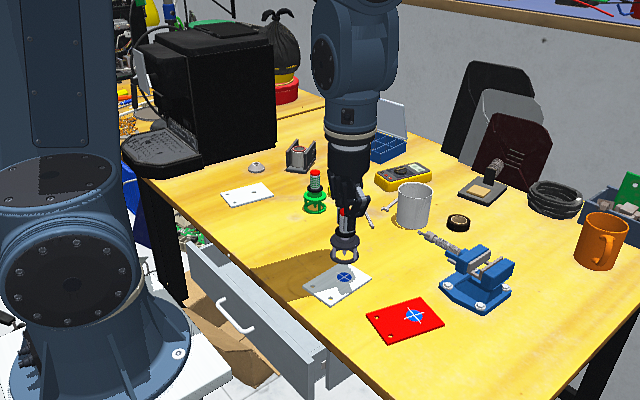

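The wrist view shows the punch held upright, foot at (314,210), over the white blank. The scene view shows its foot at (344,250) just above the cross at (344,277). I'll check the cross against the saved first pictures.

Run:
```python
from h import *
for f,c,x,y in(("scene1","scene",344,278),("scene2","scene",344,278),("top1","top",377,226)):
    im=cv2.imread(f"pics/{f}.png"); h=cv2.cvtColor(im,cv2.COLOR_BGR2HSV)
    m=cv2.inRange(h,(100,110,50),(128,255,255)); k=np.zeros_like(m); cv2.circle(k,(x,y),14,255,-1); m&=k
    p=cv2.findNonZero(m); e=cv2.fitEllipse(cv2.convexHull(p)); print(f,len(p),e,ray(c,e[0],.006).round(4))
im=cv2.imread("pics/scene2.png")[215:305,290:400]; cv2.imwrite("pics/s2c.png",cv2.resize(im,None,fx=6,fy=6,interpolation=cv2.INTER_CUBIC))
```

```text
scene1 83 ((343.84222412109375, 276.8082275390625), (8.854728698730469, 14.123523712158203), 94.6242904663086) [ 0.4434 -0.1102  0.006 ]
scene2 89 ((343.7777404785156, 276.6182556152344), (9.38204574584961, 14.128347396850586), 94.7650146484375) [ 0.4437 -0.1097  0.006 ]
top1 81 ((376.72119140625, 225.26666259765625), (10.759536743164062, 11.036115646362305), 148.60302734375) [ 0.4441 -0.1097  0.006 ]
```

View pics/s2c.png

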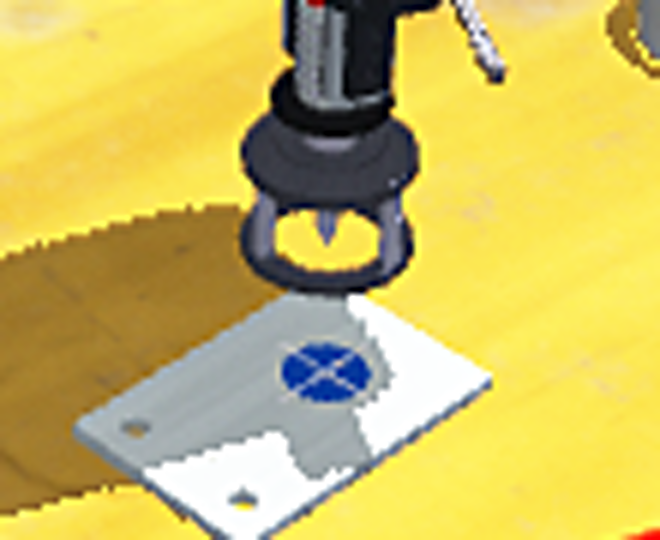

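The crop shows the tip at about (344,255) above the cross at (344,277). The cross is at (0.4437, -0.1093) and agrees across cameras. I'll apply a 1.5 mm correction, then descend to just above the plate.

```bash
python3 -m jog '{"slide":[[0,-0.0015,0.02],[0,-0.0015,0.04],[0,-0.0015,0.048],[0,-0.0015,0.05],[0,-0.0015,0.05]],"roll":[0,0,0,0,0]}'
python3 - <<'E'
from h import *
im,_=robot.get_image("scene"); cv2.imwrite("pics/s3.png",cv2.resize(im[215:305,290:400],None,fx=6,fy=6,interpolation=cv2.INTER_CUBIC))
o=robot.get_obs();print(o["tool_pos"],o["ft_force"])
c=robot.calibration("scene"); P=cv2.projectPoints(np.array([[.4437,-.1093,.006],[.4437,-.1093,.010]]),np.array(c["rvec"],float),np.array(c["tvec"],float),np.array(c["mtx"],float),None)[0]; print(P.ravel())
E
```

```text
time: 5.6
tool_pos: [0.4436, -0.1099, 0.0988]
orientation: [0.438, 3.11, -0.0]
ft_force: [-0.2, -0.8, -2.7]
gripper_width: 0.0225
grip_force: 60.5
[ 0.44369266 -0.10998577  0.09889788] [ 1.20486549 -0.01632898 -3.64944004]
[343.65128421 276.52017917 343.71954366 274.98605921]
```

View pics/s3.png

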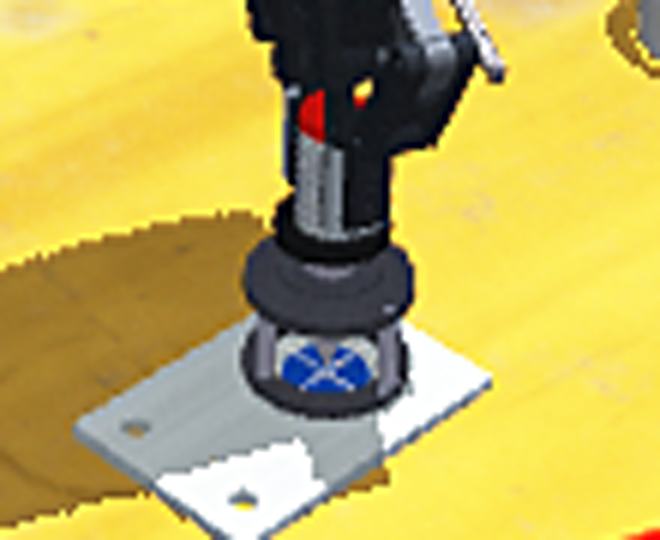

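The crop shows the tip at about (323,355), a few mm above the cross at (325,368), so it is aligned. Pressing.

```bash
python3 -m jog '{"slide":[[0,0.0003,0.003],[0,0.0003,0.005],[0,0.0003,0.007],[0,0.0003,0.008],[0,0.0003,0.009]],"roll":[0,0,0,0,0]}'
python3 -m jog '{"slide":[[0,0,0.002],[0,0,0.004],[0,0,0.006],[0,0,0.0075],[0,0,0.0075]],"roll":[0,0,0,0,0]}'
```

```text
time: 6.28
tool_pos: [0.4439, -0.1099, 0.0899]
orientation: [0.438, 3.11, -0.001]
ft_force: [-1.9, -1.0, 8.9]
gripper_width: 0.0228
grip_force: 61.5
time: 6.9
tool_pos: [0.4439, -0.1099, 0.0827]
orientation: [0.438, 3.109, -0.001]
ft_force: [-5.2, -2.6, 18.6]
gripper_width: 0.0229
grip_force: 62.6
```

```bash
python3 -m jog '{"slide":[[0,0,0.001],[0,0,0.001]],"roll":[0,0]}'; python3 -m jog '{"slide":[[0,0,-0.003],[0,0,-0.006]],"roll":[0,0]}'; python3 -m jog '{"slide":[[0,0,-0.002],[0,0,-0.004],[0,0,-0.005],[0,0,-0.006],[0,0,-0.006]],"roll":[0,0,0,0,0]}'
```

```text
time: 7.15
tool_pos: [0.444, -0.1101, 0.0824]
orientation: [0.438, 3.109, -0.001]
ft_force: [-10.1, -1.4, 35.2]
gripper_width: 0.0235
grip_force: 64.0
time: 7.4
tool_pos: [0.4438, -0.1099, 0.0872]
orientation: [0.438, 3.11, -0.001]
ft_force: [0.4, -3.4, 6.2]
gripper_width: 0.0228
grip_force: 60.9
time: 8.02
tool_pos: [0.4438, -0.1098, 0.0932]
orientation: [0.438, 3.11, -0.001]
ft_force: [-0.2, -2.6, 7.8]
gripper_width: 0.023
grip_force: 61.0
```

Hard stop reached: the force jumped to 35 N after the snap. Easing the remaining 1 mm, then releasing.

```bash
python3 -m jog '{"slide":[[0,0,-0.0005],[0,0,-0.001],[0,0,-0.001]],"roll":[0,0,0]}'; python3 -m jog '{"slide":[[0,0,0],[0,0,0],[0,0,0],[0,0,0],[0,0,0]],"roll":[0,0,0,0,0]}' 1; python3 -m jog '{"slide":[[0,0,-0.03],[0,0,-0.08],[0,0,-0.13],[0,0,-0.17],[0,0,-0.17]],"roll":[0,0,0,0,0]}'
python3 - <<'E'
from h import *
im,_=robot.get_image("scene"); a=cv2.resize(im[185:305,280:400],None,fx=4,fy=4)
im,D=robot.get_image("wrist"); c=robot.calibration("wrist")
R=cv2.Rodrigues(np.array(c["rvec"],float))[0]; t=np.array(c["tvec"],float).ravel()
v,u=np.mgrid[:400,:640]; P=(np.stack([u,v,np.ones_like(u)],-1)@np.linalg.inv(np.array(c["mtx"])).T)*D[...,None]
P=(P-t)@R
n=(np.hypot(P[...,0]-.444,P[...,1]+.1095)<.045)&(D>0)
for lo,hi in((.108,.118),(.041,.056)):
    q=P[n&(P[...,2]>lo)&(P[...,2]<hi)]
    if len(q)>4: print(lo,len(q),q.min(0).round(4),q.max(0).round(4),cv2.minEnclosingCircle(q[:,:2].astype(np.float32)))
cv2.imwrite("pics/s4.png",a); o=robot.get_obs(); print(o["time"],o["tool_pos"],o["ft_force"])
E
```

```text
time: 8.4
tool_pos: [0.4437, -0.1098, 0.094]
orientation: [0.438, 3.11, -0.0]
ft_force: [0.4, -2.1, 5.1]
gripper_width: 0.0231
grip_force: 61.0
time: 9.02
tool_pos: [0.4433, -0.1096, 0.0938]
orientation: [-0.438, -3.111, -0.0]
ft_force: [-0.1, 0.1, 0.2]
gripper_width: 0.0853
grip_force: 0.0
time: 9.65
tool_pos: [0.4446, -0.1099, 0.2664]
orientation: [0.437, 3.106, -0.001]
ft_force: [-0.9, -0.3, -0.4]
gripper_width: 0.0855
grip_force: 0.0
0.108 445 [ 0.431 -0.121  0.108] [ 0.4542 -0.0972  0.113 ] ((0.44257545471191406, -0.10900437086820602), 0.01226894836872816)
0.041 743 [ 0.4141 -0.1374  0.0412] [ 0.4703 -0.0805  0.0492] ((0.4428351819515228, -0.10880862921476364), 0.028921641409397125)
9.75 [ 0.44338176 -0.10961051  0.26347264] [ 0.7728095   0.04777983 -0.16811219]
```

View pics/s4.png

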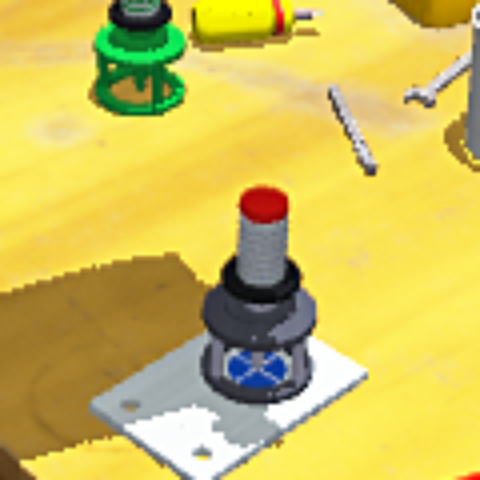

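The crop shows the punch standing upright, foot centred at (257,365) around the blue patch, tip on the cross, gripper clear.

```bash
python3 -c "from cell import robot; print(robot.hand_in())"
```

```text
the job is handed in; nothing more can be done
None
```

I stood the punch on the cross of the blue-dyed blank and pressed it to its hard stop so that it fired, then let go and left it standing upright; I handed the job in at about 10 s.

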